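Level the fold-down shelf

TASK

Take hold of the round knob at the front of the raised shelf, fold the shelf down and press its foot onto the disc below, and turn the knob until the bubble lies between the two lines of the vial. Springs lift the shelf when it is let go, so finish while still holding the knob and pressing it down, with the bubble centred. Press gently and leave the things around it alone.

Things in the scene. Friction and masses are not known exactly. Their poses are not given: they have to be found in the camera images.
- knob_grip (a point): centre of the round black levelling knob (upright cylinder 32 mm across, 34 mm high, fluted) on a spindle at the middle of the shelf's front edge; on its axis, 13 mm below its top, 21 mm above its underside, 41 mm above the shelf's top face when not pressed. z points up along its axis. Gripped along the hinge line, it pivots between the pads as the shelf folds down
- shelf (a joint): angle of the shelf about its hinge, rad: 0 level, positive front raised; starts at about 0.3. The shelf is a wooden plate 218 mm deep (x), 190 mm wide (y), 12 mm thick. Springs in the hinge lift it: about 6 N at the knob bring it down to the disc, and it rises again when let go
- shelf_hinge (a point): middle of the hinge line at the shelf's far edge, 40 mm above the worktop; frame of the stand, which does not move: y along the hinge, x level from the knob to the hinge. The knob's axis is 185 mm from the hinge line. The stand is two low rails and a back bar
- knob_press (a joint): how far the knob is pushed down along its axis, m: 0 up, 0.016 at its stop; sprung, 1 N per mm plus 1 N. The 6 N that bring the shelf down take about 5 mm, the rest presses the foot on the disc. Pressed by 8 to 13 mm is right
- bubble (a joint): place of the pale bubble (18 mm long) in the spirit vial, m: 0 midway between the two black lines (28 mm apart), positive towards the hinge; stops at 0.036 either way. It runs to the higher end, about 1 mm per mrad of tilt, and settles in about a second. The vial lies front to back in a metal block 124 x 34 mm on the shelf's right part
- spindle: the knob's screw spindle, which turns with the knob; origin on its axis at the shelf's mid-plane, z up. Clockwise (from above) screws the foot down 5 mm per rad and raises the shelf's front (bubble moves towards the knob, about 27 mm per rad); anticlockwise lowers it. It takes 0.1 Nm, stays where left, turns 1.8 rad either way; 0.3 to 1.3 rad are needed, one way or the other, depending on the disc
- foot: the foot under the shelf, straight below the knob: a steel stem with a black ball end 20 mm across; its origin is on its axis at the shelf's mid-plane. It comes down on a steel disc 48 mm across that lies on the worktop and is either 7 or 15 mm thick (the other disc lies to its front left as a spare)
- salt_shaker: glass salt shaker 44 mm across, 90 mm high, beside the shelf; bystander; origin at its underside
- spice_1: spice jar 42 mm across, 106 mm high, beside the shelf; bystander; origin at its underside
- matchbox: matchbox 36 x 56 x 16 mm, lying at the front left; bystander; origin at its underside
- fish_tin: fish tin 63 x 105 x 25 mm, lying at the front right; bystander; origin at its underside

How it is judged:
By the outcome, as a careful person would: the job done as asked, in the order asked, and still so for the second after the job is handed in, while the arm keeps its last pose, push and grip.
It also fails if it takes over 38 s, if anything falls off the work surface, if the arm or the gripper's body presses on something with over 40 N, if the wrist force passes 120 N, or if a joint passes its speed limit or range.

ROBOT

A 6-joint arm with a two-finger parallel gripper is mounted at the origin on a cart in front of the work surface, level with it; the furniture and walls round the work are solid. World frame = base frame: x ahead of the robot, y to its left, z up, the work surface at z = 0. Lengths are in m, angles in rad, forces in N, time in s.
With the tool pointing down it reaches from about 0.2 to 0.875 m from the base axis. Payload 3.4 kg.
Tool frame: the origin (TCP) lies midway between the tips of the shut fingers; the grasp point (between the pads) lies 19 mm behind it; z points along the fingers, y is the line along which they close (so a half turn about z gives the same grasp; the last joint's range is limited). The gripper opens to 94 mm and grips with 3 to 60 N. Pads are 16 mm wide; open, the fingers measure 119 mm over their backs; the gripper's body (75 mm by 177 mm) begins 78 mm behind the grasp point.
Start: joints at [1.146, 0.276, 1.505, -0, 1.361, -0.121], TCP at [0.172, 0.549, 0.205] pointing down, gripper open.
Joint ranges: [-2.89, 2.89], [-0.75, 2.08], [0.22, 2.7], [-1.18, 4.32], [0.11, 2.71], [-2.7, 2.7]. Speed limits (rad/s): [2.57, 2.57, 3.14, 3.14, 3.14, 3.14].

INTERFACE

Orientations are given as a unit quaternion [x, y, z, w].
In Python, from workcell import robot, cams, workorder gives the robot as it stands.
- The arm moves only by the shell command python3 -m crank 'ROWS' [FORCE]. ROWS is JSON, a list that holds one entry, the list of rows, each a list of 7 numbers: the opening, from 0 (shut) to 1 (fully open), then the shift along the world's x, y, z in mm, then the turn, a rotation vector about the world's x, y, z in rad. In form: [[[grip, x, y, z, ax, ay, az], ...]]. A call has 1 to 12 rows; each row shifts and turns the commanded pose from where the row before left it; what a row does not reach is not made up. A row lasts 1/8 s, in which the tool goes at most 62.5 mm and 10.7 degrees, less where a joint would pass 70% of its speed; a pose out of reach is approached as far as the arm can. A call is refused whole if a number of a shift passes 62.5 or a number of a turn 0.188, either way. A call with a gripper value outside its range is refused whole. The fingers move at their own pace and stop on an object; FORCE is the grip in N (left out, the last holds). Time passes only in rows, so rows that do not move let the fingers close. It gives the time, the measured TCP pose, the force, the opening and the grip force at its end, in the units of the state.
- robot.read_state(): the state, without advancing time (a new reading comes with each control period).
- cams.camera(name): name is "scene" or "top" or "wrist"; returns a dict with "color" (480x640x3 uint8, blue, green, red), "mtx" (3x3 intrinsics, pixels), "extrinsics" (4x4, takes a point from camera to world coordinates). Camera axes: x right, y down, z forward; pixel columns grow to the right and rows downward; lengths in m; the calibration is good to about 2 mm. A picture is of the moment at which its call begins. There is no depth.
- workorder.sign_off(): hands the job in; it is judged then, once.
The state is a dict: "clock": time; "joints": joint angles; "joint_vel": joint speeds; "tau": joint torques, N m; "ee_pos": TCP position; "eef_rot": TCP orientation; "wrist_force": force on the tool from outside, world axes, zero at the start; "wrist_torque": the same for the moment, N m; "opening": finger opening in m; "grip_force": force on a finger pad.
Only numpy, scipy, OpenCV 4.12 (cv2) and the standard library are available. Lean on these libraries where they do the work, as an engineer would, in place of code of your own. Each camera call takes 0.05 s, during which the arm holds its last target. There are 200 camera calls.

## Working session

There is one attempt and no reset: what is moved stays moved. The work goes in short steps, Python scripts to look and compute and a shell command to move; the robot and the scene stay as the last step left them, time stands still between calls to the robot, and variables do not carry over. Pictures are saved under pics/ and viewed, at most 10 in all, crops included, and the job is handed in when it is done.

```bash
mkdir -p pics
cat > h.py <<'E'
import numpy as np, cv2
from workcell import robot, cams, workorder
def shot(n,f):
    c=cams.camera(n); cv2.imwrite('pics/'+f,c['color']); np.savez('pics/'+f+'.npz',K=c['mtx'],T=c['extrinsics']); return c
def ray(c,p):
    d=c['extrinsics'][:3,:3]@np.linalg.inv(c['mtx'])@np.array([p[0],p[1],1.]); return c['extrinsics'][:3,3],d/np.linalg.norm(d)
def onz(c,p,z):
    o,d=ray(c,p); return o+d*(z-o[2])/d[2]
def cross(c1,p1,c2,p2):
    o1,d1=ray(c1,p1);o2,d2=ray(c2,p2)
    s=np.linalg.lstsq(np.c_[d1,-d2],o2-o1,rcond=None)[0]
    a,b=o1+s[0]*d1,o2+s[1]*d2; return (a+b)/2,np.linalg.norm(a-b)
def proj(c,P):
    T=np.linalg.inv(c['extrinsics']); q=c['mtx']@(T[:3,:3]@np.array(P)+T[:3,3]); return q[:2]/q[2]
def load(f):
    z=np.load('pics/'+f+'.npz'); return dict(color=cv2.imread('pics/'+f),mtx=z['K'],extrinsics=z['T'])
E
python3 - <<'E'
from h import *
for n in('scene','top'):
    c=shot(n,n+'0.png'); print(n,c['mtx'][0,0],c['extrinsics'].round(3).tolist())
s=robot.read_state(); print(s)
E
```

```text
scene 473.16172137237845 [[0.913, -0.274, 0.302, 0.214], [-0.408, -0.647, 0.644, -0.609], [0.019, -0.711, -0.703, 0.823], [0.0, 0.0, 0.0, 1.0]]
top 478.6276233165586 [[-0.008, -0.981, 0.192, 0.357], [-1.0, 0.01, 0.01, 0.08], [-0.012, -0.192, -0.981, 1.14], [0.0, 0.0, 0.0, 1.0]]
{'clock': 0.1, 'joints': array([ 1.14602507e+00,  2.76530503e-01,  1.50597570e+00,  6.54589130e-06,
        1.36072550e+00, -1.20974837e-01]), 'joint_vel': array([-0.00116283, -0.00284424, -0.00298622, -0.00030317,  0.00247229,
       -0.00353197]), 'tau': array([ 3.10287316e-03, -4.05452192e+01, -2.37782228e+01,  7.05350214e-02,
        2.98454042e-02, -3.80721383e-05]), 'ee_pos': array([0.17178735, 0.54820879, 0.20470426]), 'eef_rot': array([ 1.51315382e-01,  9.88485196e-01, -7.88344053e-04, -2.23944407e-04]), 'wrist_force': array([-0.31963267,  0.37665314,  0.57032854]), 'wrist_torque': array([ 0.05882916,  0.02351337, -0.02102914]), 'grip_force': 0.0, 'opening': 0.09414528966280193}
```

View pics/scene0.png

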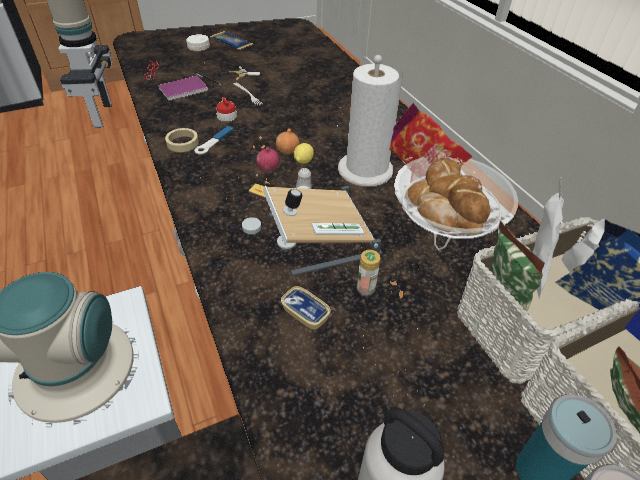

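View pics/top0.png

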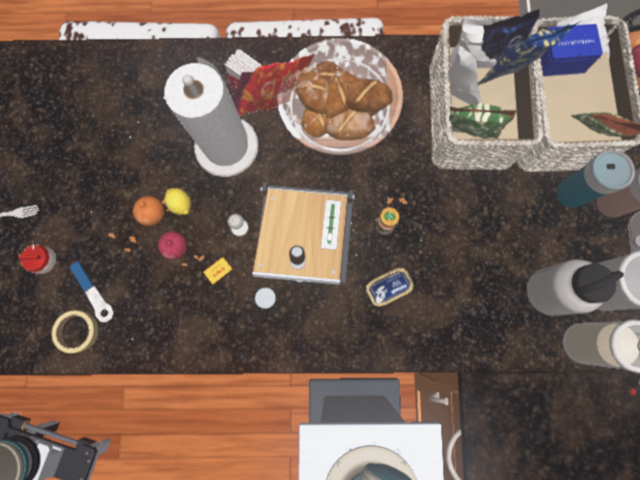

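The knob shows at about (293,201) in the scene view and (297,257) in the top view. The shelf is to its rear, with the tin, jar, shaker and matchbox around it. I'll enlarge both views.

Run:
```python
from h import *
a=cv2.imread('pics/scene0.png')[160:290,240:400]; b=cv2.imread('pics/top0.png')[180:310,225:385]
cv2.imwrite('pics/crop0.png',np.vstack([cv2.resize(a,None,fx=2.3,fy=2.3,interpolation=2),cv2.resize(b,None,fx=2.3,fy=2.3,interpolation=2)]))
for n,(x0,x1,y0,y1) in {'scene0.png':(278,308,183,218),'top0.png':(282,312,238,272)}.items():
    g=cv2.imread('pics/'+n)[y0:y1,x0:x1].max(2)
    m=(g<75).astype(np.uint8); k,l,s,ce=cv2.connectedComponentsWithStats(m); 
    for i in range(1,k): 
        if s[i,4]>15: print(n,s[i]+[x0,y0,0,0,0],ce[i]+[x0,y0])
```

```text
scene0.png [278 183  18   5  63] [287.47619048 184.80952381]
scene0.png [285 190  17  19 191] [292.76963351 200.18848168]
top0.png [291 256  13   7  59] [296.98305085 259.30508475]
```

View pics/crop0.png

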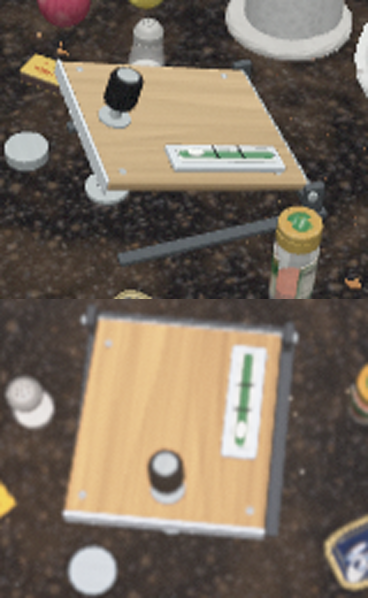

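The crops show the knob top at (296,192.5) in the scene view and (296.7,250) in the top view. The bubble is at the front end of the vial, and the shelf corners are clear.

Run:
```python
from h import *
S,T=load('scene0.png'),load('top0.png')
P={'knobtop':((129,75),(165,161)),'FL':((60,62),(66,215)),'FR':((107,186),(264,231)),'BR':((307,183),(284,39)),'BL':((243,66),(99,20)),'disc':((27,150),(93,271))}
R={}
for k,(a,b) in P.items():
    p,e=cross(S,np.array(a)/2.3+[240,160],T,np.array(b)/2.3+[225,180]); R[k]=p; print(k,p.round(4),round(e,4))
h=R['BL']-R['BR']; f=R['FL']-R['FR']; print('yaw back',np.arctan2(-h[0],h[1]),'front',np.arctan2(-f[0],f[1]))
mb=(R['BL']+R['BR'])/2; mf=(R['FL']+R['FR'])/2; d=mb-mf; print('depth dir yaw',np.arctan2(d[1],d[0]),np.linalg.norm(d),'tilt',np.arcsin(-d[2]/np.linalg.norm(d)))
print(mb,mf)
g=(R['knobtop']); print('horizontal knobtop->hinge',np.linalg.norm((mb-g)[:2]))
```

```text
knobtop [0.5224 0.155  0.1511] 0.0016
FL [0.4812 0.2508 0.1089] 0.003
FR [0.4626 0.065  0.1048] 0.0014
BR [0.6663 0.0406 0.0515] 0.002
BL [0.6884 0.23   0.0546] 0.0031
disc [0.4342 0.2384 0.0111] 0.001
yaw back -0.1160653560452373 front -0.09961963283688939
depth dir yaw -0.10935666771787371 0.21358988569726953 tilt 0.25482626735230823
[0.67733376 0.13531054 0.05303459] [0.47187598 0.15786871 0.10687575]
horizontal knobtop->hinge 0.15614835360420345
```

```bash
python3 -m crank '[[[0.65,29,-33,0,0,0,0.0163],[0.65,29,-33,0,0,0,0.0163],[0.65,29,-33,0,0,0,0.0163],[0.65,29,-33,0,0,0,0.0163],[0.65,29,-33,0,0,0,0.0163],[0.65,29,-33,0,0,0,0.0163],[0.65,29,-33,0,0,0,0.0163],[0.65,29,-33,0,0,0,0.0163],[0.65,29,-33,0,0,0,0.0163],[0.65,29,-33,0,0,0,0.0163],[0.65,28,-32,0,0,0,0.0163],[0.65,29,-31,0,0,0,0.0163]]]' 20
python3 -m crank '[[[0.65,0,0,0,0,0,0],[0.65,0,0,0,0,0,0]]]'
python3 - <<'E'
from h import *
c=shot('wrist','w1.png'); print(c['extrinsics'].round(3).tolist(),c['mtx'][0,0]); print(proj(c,[.5224,.155,.1511]))
s=robot.read_state(); print(s['joints'].round(3),s['ee_pos'],s['eef_rot'])
E
```

```text
clock: 1.6
ee_pos: [0.5195, 0.1545, 0.2051]
eef_rot: [0.054, 0.999, 0.0, -0.0]
wrist_force: [0.7, 0.4, 0.1]
opening: 0.0613
grip_force: 0.0
clock: 1.85
ee_pos: [0.5182, 0.156, 0.205]
eef_rot: [0.054, 0.999, 0.0, -0.001]
wrist_force: [-0.9, -0.0, 0.4]
opening: 0.0611
grip_force: 0.0
[[0.108, 0.968, 0.225, 0.453], [0.994, -0.105, -0.024, 0.163], [0.001, 0.226, -0.974, 0.384], [0.0, 0.0, 0.0, 1.0]] 391.8900808024341
[316.61583177 270.34517285]
[ 1.640e-01  2.260e-01  1.576e+00  1.000e-03  1.342e+00 -1.299e+00] [0.51802158 0.15635656 0.20517749] [ 5.38669275e-02  9.98547863e-01  2.26155737e-04 -6.83915870e-04]
```

View pics/w1.png

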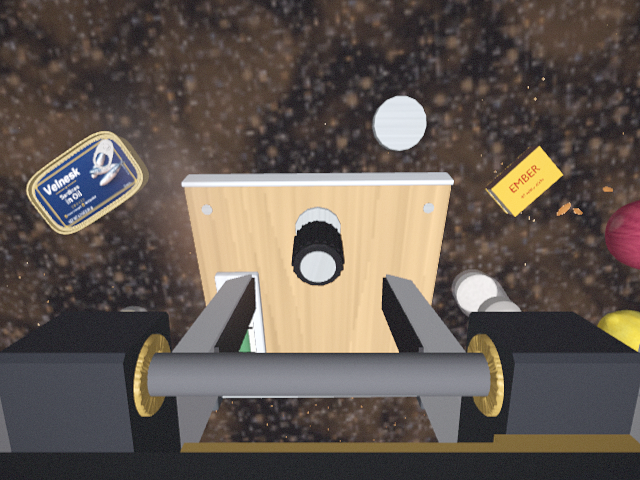

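```bash
python3 -m crank '[[[0.65,0,0,-22,0,0,0],[0.65,0,0,-22,0,0,0],[0.65,0,0,-21,0,0,0],[0.65,0,0,-20,0,0,0],[0.65,0,0,0,0,0,0],[0.2,0,0,0,0,0,0],[0.2,0,0,0,0,0,0],[0.2,0,0,0,0,0,0],[0.2,0,0,0,0,0,0]]]' 30
python3 -m crank '[[[0.2,0,0,0,0,0,0],[0.2,0,0,0,0,0,0]]]'
```

```text
clock: 3.02
ee_pos: [0.5193, 0.1555, 0.1209]
eef_rot: [0.054, 0.999, -0.0, 0.0]
wrist_force: [-0.2, -0.2, 1.6]
opening: 0.0313
grip_force: 30.0
clock: 3.28
ee_pos: [0.5191, 0.1555, 0.1206]
eef_rot: [0.054, 0.999, -0.0, 0.0]
wrist_force: [0.0, -1.2, 0.4]
opening: 0.0312
grip_force: 30.0
```

```bash
python3 -m crank '[[[0.2,-2.7,0.3,-5.7,0,0,0],[0.2,-2.7,0.3,-5.7,0,0,0],[0.2,-2.7,0.3,-5.7,0,0,0],[0.2,-2.6,0.3,-6.3,0,0,0],[0.2,-2.6,0.3,-6.3,0,0,0],[0.2,-2.6,0.3,-6.3,0,0,0],[0.2,-1.8,0.2,-6.6,0,0,0],[0.2,-1.8,0.2,-6.6,0,0,0],[0.2,0,0,0,0,0,0]]]'
python3 -m crank '[[[0.2,-1.8,0.2,-5,0,0,0],[0.2,0,0,0,0,0,0],[0.2,0,0,0,0,0,0]]]'
```

```text
clock: 4.4
ee_pos: [0.4989, 0.1577, 0.0707]
eef_rot: [0.054, 0.999, -0.0, -0.001]
wrist_force: [1.1, -4.2, 4.6]
opening: 0.0314
grip_force: 30.0
clock: 4.78
ee_pos: [0.4978, 0.1578, 0.0663]
eef_rot: [0.054, 0.999, -0.0, 0.0]
wrist_force: [0.6, -5.8, 3.9]
opening: 0.0313
grip_force: 30.0
```

```bash
python3 -m crank '[[[0.2,-0.3,-0.4,-3,0,0,0],[0.2,0,-0.4,-2,0,0,0],[0.2,0,0,0,0,0,0],[0.2,0,0,0,0,0,0]]]'
python3 -m crank '[[[0.2,0,-0.3,-2,0,0,0],[0.2,0,0,-1,0,0,0],[0.2,0,0,0,0,0,0],[0.2,0,0,0,0,0,0]]]'
python3 - <<'E'
from h import *
for n in('scene','top'): shot(n,n+'2.png')
a=cv2.imread('pics/scene2.png')[170:280,240:400]; b=cv2.imread('pics/top2.png')[180:290,225:385]
cv2.imwrite('pics/crop2.png',np.hstack([cv2.resize(a,None,fx=2.5,fy=4,interpolation=2),cv2.resize(b,None,fx=2.5,fy=4,interpolation=2)]))
E
```

```text
clock: 5.28
ee_pos: [0.4972, 0.1578, 0.0615]
eef_rot: [0.054, 0.999, 0.001, -0.0]
wrist_force: [-0.6, -3.0, 5.9]
opening: 0.0316
grip_force: 30.0
clock: 5.78
ee_pos: [0.4973, 0.1577, 0.0589]
eef_rot: [0.054, 0.999, 0.001, -0.0]
wrist_force: [-1.7, -3.2, 8.3]
opening: 0.0315
grip_force: 30.0
```

View pics/crop2.png

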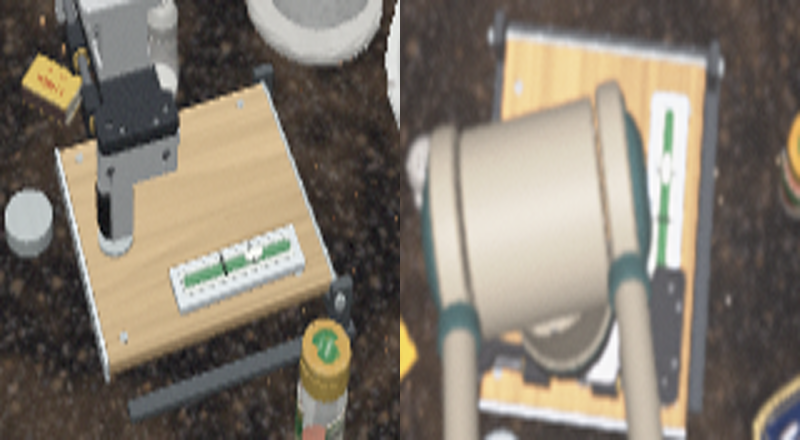

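The shelf is down and the bubble has run to the hinge-side line, at about +15 mm. That means the front is low (thin disc), so the knob needs to go clockwise by about 0.5–0.6 rad.

```bash
python3 -m crank '[[[0.2,0,-0.3,-1.5,0,0,0],[0.2,0,0,0,0,0,-0.08],[0.2,0,0,0,0,0,-0.08],[0.2,0,0,0,0,0,-0.08],[0.2,0,0,0,0,0,-0.08],[0.2,0,0,0,0,0,-0.08],[0.2,0,0,0,0,0,0],[0.2,0,0,0,0,0,0],[0.2,0,0,0,0,0,0],[0.2,0,0,0,0,0,0],[0.2,0,0,0,0,0,0],[0.2,0,0,0,0,0,0]]]'
python3 -m crank '[[[0.2,0,0,0,0,0,0],[0.2,0,0,0,0,0,0]]]'
python3 - <<'E'
from h import *
for n in('scene','top'): shot(n,n+'3.png')
a=cv2.imread('pics/scene3.png')[205:255,300:370]; b=cv2.imread('pics/top3.png')[195:265,305:375]
cv2.imwrite('pics/crop3.png',np.hstack([cv2.resize(a,(400,400),interpolation=2),cv2.resize(b,(400,400),interpolation=2)]))
E
```

```text
clock: 7.38
ee_pos: [0.4973, 0.1573, 0.0578]
eef_rot: [0.252, 0.968, 0.001, -0.0]
wrist_force: [-2.0, -4.1, 10.9]
opening: 0.0318
grip_force: 30.0
clock: 7.62
ee_pos: [0.4973, 0.1573, 0.0578]
eef_rot: [0.252, 0.968, 0.001, -0.0]
wrist_force: [-1.1, -3.6, 12.0]
opening: 0.0314
grip_force: 30.0
```

View pics/crop3.png

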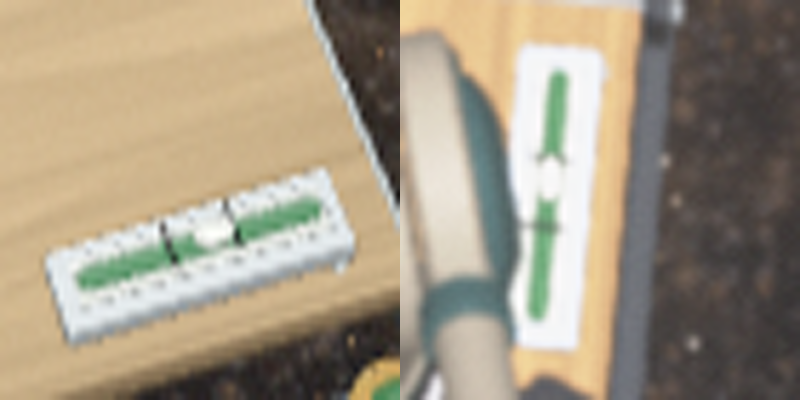

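```bash
python3 -m crank '[[[0.2,0,0,0,0,0,-0.07],[0.2,0,0,0,0,0,-0.07],[0.2,0,0,0,0,0,-0.07],[0.2,0,0,0,0,0,0],[0.2,0,0,0,0,0,0],[0.2,0,0,0,0,0,0],[0.2,0,0,0,0,0,0],[0.2,0,0,0,0,0,0],[0.2,0,0,0,0,0,0],[0.2,0,0,0,0,0,0],[0.2,0,0,0,0,0,0],[0.2,0,0,0,0,0,0]]]'
python3 -m crank '[[[0.2,0,0,0,0,0,0],[0.2,0,0,0,0,0,0],[0.2,0,0,0,0,0,0],[0.2,0,0,0,0,0,0]]]'
python3 - <<'E'
from h import *
for n in('scene','top'): shot(n,n+'4.png')
a=cv2.imread('pics/scene4.png'); b=cv2.imread('pics/top4.png')[195:265,305:375]
cv2.imwrite('pics/crop4.png',np.vstack([np.hstack([cv2.resize(a[205:255,300:370],(350,350),interpolation=2),cv2.resize(b,(350,350),interpolation=2)]),cv2.resize(a[190:250,260:400],(700,250),interpolation=2)]))
E
```

```text
clock: 9.22
ee_pos: [0.4972, 0.1571, 0.0579]
eef_rot: [0.352, 0.936, 0.0, -0.0]
wrist_force: [-0.6, -3.2, 11.4]
opening: 0.0317
grip_force: 30.0
clock: 9.72
ee_pos: [0.4972, 0.1571, 0.0579]
eef_rot: [0.351, 0.936, 0.0, -0.0]
wrist_force: [-1.4, -2.9, 12.3]
opening: 0.0315
grip_force: 30.0
```

View pics/crop4.png

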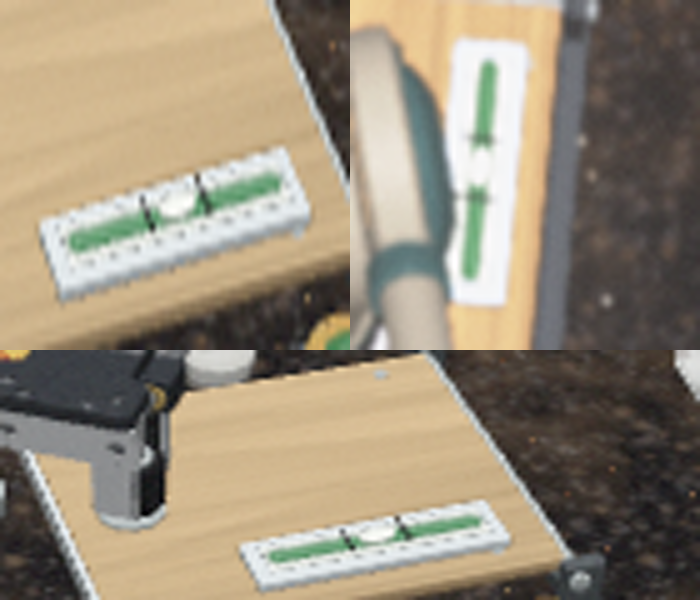

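The bubble sits midway between the lines: bubble at 178 against a midpoint of 177 in the scene crop, and 167 against 167 in the top crop. The push is about 12 N, so the knob is pressed roughly 10–11 mm.

```bash
python3 -c "from workcell import workorder; print(workorder.sign_off())"
```

```text
the job is handed in; nothing more can be done
None
```

I handed the job in at about 10 s with the shelf folded down on its disc, the knob still gripped and pressed about 10–11 mm (estimated from a 12 N push), and the bubble centred between the two lines; no verdict was shown.

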